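# Close up the service-kit case

### The job

Close up the service-kit case on the bench. First push the upright orange inner flap over until it lies flat on the cells inside the case; only then swing the blue lid down over it until it is fully shut. Do it gently, just by pushing with the fingers: do not grip or lift anything, and leave the parts in the case and the small red bottle beside it where they are.

Things in the scene. Friction and masses are not known exactly. Their poses are not given: they have to be found in the camera images.
- case: Grey plastic case, open at the top, 170 (x) x 220 (y) x 60 mm high, walls 5 mm, fixed to the bench. Origin: centre of its underside. z up; x from its front (carry handle, reaching 26 mm beyond the front wall at 30 mm height) to its back, where the lid is hinged; y to its left, where the flap is hinged. Its place and yaw vary.
- lid (a joint): Blue lid: flat plate, 172 mm from hinge to free edge, 222 mm wide, 6 mm thick. Hinge along the case's y axis, top of the back wall. Rad: 0 = shut, level on the rim, smooth outer face up, 66 mm above the bench; 1.57 = upright; 1.9 = stop, leaning back. Starts at 1.4 to 1.7. Stiff hinge (0.24 N m, 2 N at the edge): stays where it is left, must be pushed all the way. The upright flap blocks it.
- flap (a joint): Orange flap: plate 4 mm thick, 90 mm from hinge to free edge, 140 mm long (case x -70 to 70 mm). Hinge along the case's x axis, inside the left wall. Rad: 0 = folded flat, outer face up, 52 mm above the bench; 1.57 = upright; 1.9 = stop, leaning outward (left). Starts at 1.35 to 1.75. Stiff hinge (0.06 N m, 0.7 N at the edge): stays where left. Push its left face toward case -y and down.
- lid_hinge (a point): Middle of the lid's hinge line: in the case frame 85 mm behind the origin, 60 mm up. The hinge line runs along the lid's inner face; the outer face is 6 mm from it. Axes as the case. The shut lid rests on a soft rubber strip that gives a few mm when pressed (joint slightly below 0).
- lid_edge (a point): Middle of the lid's free edge on its outer face; it moves with the lid. Axes: -x from the hinge to the free edge, z square to the plate, out of the outer face.
- flap_hinge (a point): Middle of the flap's hinge line: in the case frame 98 mm to the left of the origin, 50 mm up. The hinge line runs in the middle of the plate's thickness. Axes as the case. The flat flap rests on a soft rubber strip that gives a few mm when pressed (joint slightly below 0).
- flap_edge (a point): Middle of the flap's free edge on its outer face; it moves with the flap. Axes: -y from the hinge to the free edge, z square to the plate, out of the outer face.
- bush_mid (a point): Centre (half-way up) of the flanged brass bush, 38 mm across, 34 mm high, standing in the case's left front cell. Leave alone.
- bearing_mid (a point): Centre of the steel ball bearing, 52 mm across, 15 mm high, lying in the case's left back cell. Leave alone.
- sleeve_mid (a point): Centre of the steel sleeve, 43 mm across, 42 mm high, standing in the case's right front cell. Leave alone.
- bottle_mid (a point): Centre (half-way up) of the small red bottle, 24 x 40 mm, 94 mm high, standing on the bench to the right of the case. z is its own upright axis. Leave alone.

How it is judged:
By the outcome, as a careful person would: the job done as asked, in the order asked, and still so for the second after the job is handed in, with the robot touching nothing.
It also fails if it takes over 50 s, if anything falls off the work surface, if the arm or the gripper's body presses on something with over 40 N, if the wrist force passes 120 N, or if a joint passes its speed limit or range.

### The arm

A 6-joint arm with a two-finger parallel gripper is mounted at the origin on a cart in front of the work surface, level with it; the furniture and walls round the work are solid. World frame = base frame: x ahead of the robot, y to its left, z up, the work surface at z = 0. Lengths are in mm, angles in rad, forces in N, time in s.
With the tool pointing down it reaches from about 325 to 900 mm from the base axis. Payload 6.1 kg.
Tool frame: the origin (TCP) lies at the very end of the fingers, on their centre line; the grasp point (between the pads) lies 19 mm behind it; z points along the fingers, y is the line along which they close (so a half turn about z gives the same grasp; the last joint's range is limited). The gripper opens to 85 mm and grips with 20 to 120 N. Pads are 22 mm wide; open, the fingers measure 114 mm over their backs; the gripper's body (76 mm by 85 mm) begins 54 mm behind the grasp point. The pads swing forward as they close: fully open they stand 13 mm farther back than shut.
Start: joints at [-1.369, 0.22, 1.526, -0, 1.395, -0.126], TCP at [201.218, -591.715, 231.3] pointing down, gripper open.
Joint ranges: [-2.98, 2.98], [-0.91, 2.08], [0.09, 2.57], [-1.24, 4.39], [0.2, 2.65], [-2.68, 2.68]. Speed limits (rad/s): [2.57, 2.57, 3.01, 3.14, 3.14, 3.14].

### API

Orientations are given as a rotation vector (axis times angle).
In Python, from rig import robot gives the robot as it stands.
- The arm moves only by the tool send_rows, never from a script. Its arguments are lists of equal length, an entry for each row: "dp": the shift along the tool's x, y, z in m, a list of three; "twist": the turn about the tool's z in degrees. A call has 1 to 5 rows; each row is the pose to reach, as a shift and turn from the pose commanded when the call began, along the tool's axes at that moment; what a row does not reach only later rows make up. A row lasts 1/12 s, in which the tool goes at most 41.7 mm and 7.16 degrees, less where a joint would pass 70% of its speed; a pose out of reach is approached as far as the arm can. A call with a gripper value outside its range is refused whole. "fingers" is the gripper's target within -1 to 1 (shut at 1, half-way at 0, fully open at -1), set as the call begins (left out, the last holds). The fingers move at their own pace and stop on an object; the grip force is fixed at half the most. Time passes only in rows, so rows that repeat a pose let the fingers close. It gives the time, the measured TCP pose, the force, the opening and the grip force at its end, in the units of the state.
- robot.read_state(): the state, without advancing time (a new reading comes with each control period).
- robot.snapshot(name): name is "side" or "top"; returns a dict with "frame" (400x640x3 uint8, blue, green, red), "fov_y" (degrees; the focal length in pixels is half the picture's height over the tangent of half this angle, whatever the lens; pixels are square), "cx", "cy" (the principal point, pixels), "dist" ([k1, k2, p1, p2, k3] as OpenCV has them; the pictures are not rectified), "R" (3x3) and "t" (3): a world point X has camera coordinates R X + t. Camera axes: x right, y down, z forward; pixel columns grow to the right and rows downward; lengths in mm; the calibration is good to about 2 mm. A picture is of the moment at which its call begins. There is no depth.
- robot.close_job(): hands the job in; it is judged then, once.
Trained networks look in the newest picture that a camera, given by its name, has taken for a name from the list of things; names that differ only in an ending like _2 or _b are one class to them, and where a whole thing is asked for, a point or a joint stands for the part that bears it (a point fixed in the world has none). Each returns a list of dicts, best first, with "confidence" (0 to 1); they miss things now and then, are a little off and sometimes report something else, mostly with a low value. They report only what shows in the picture. A call takes as long as a camera call.
- robot.find_in(camera, label): "extent" ([left, top, width, height] in pixels, round what is visible of it).
- robot.outline_of(camera, label): "mask" (400x640 bool, what is visible of it) and "extent" ([left, top, width, height] in pixels, round what is visible of it).
- robot.tip_of(camera, label): "location" ([column, row] in pixels: a listed point, or the origin of a listed thing).
The state is a dict: "time": time; "qpos": joint angles; "qvel": joint speeds; "tau": joint torques, N m; "eef_pos": TCP position; "tcp_rot": TCP orientation; "ft_force": force on the tool from outside, world axes, zero at the start; "torque": the same for the moment, N m; "finger_gap": finger opening in mm; "grasp_force": force on a finger pad.
Only numpy, scipy, OpenCV 4.12 (cv2) and the standard library are available. Lean on these libraries where they do the work, as an engineer would, in place of code of your own. Each camera call takes 0.05 s, during which the arm holds its last target. There are 200 camera calls.

## Working session

There is one attempt and no reset: what is moved stays moved. The work goes in short steps, Python scripts to look and compute and a tool call to move; the robot and the scene stay as the last step left them, time stands still between calls to the robot, and variables do not carry over. Pictures are saved under pics/ and viewed, at most 10 in all, crops included, and the job is handed in when it is done.

Besides the shell and the picture viewer there is one more tool, called after ">>>" as name(argument=value, ...) on one line, values as JSON. send_rows: Moves the arm, as the interface text tells. Its arguments: {"type":"object","properties":{"dp":{"type":"array"},"twist":{"type":"array"},"fingers":{"type":"number"}},"required":["dp","twist"]}

```bash
mkdir -p pics
cat > h.py <<'E'
import numpy as np, cv2
from rig import robot
from scipy.spatial.transform import Rotation as Ro
def K(s):
    f=200/np.tan(np.radians(s["fov_y"])/2); return np.array([[f,0,s["cx"]],[0,f,s["cy"]],[0,0,1]])
def ray(s,px):
    u=cv2.undistortPoints(np.array([[px]],float),K(s),np.array(s["dist"],float))[0,0]
    R=np.array(s["R"]);t=np.array(s["t"]); return -R.T@t, R.T@np.array([u[0],u[1],1])
def onz(s,px,z):
    o,d=ray(s,px); return o+d*(z-o[2])/d[2]
def proj(s,P):
    return cv2.projectPoints(np.array(P,float).reshape(-1,1,3),cv2.Rodrigues(np.array(s["R"],float))[0],np.array(s["t"],float),K(s),np.array(s["dist"],float))[0][:,0]
def tri(L):
    A=np.zeros((3,3));b=np.zeros(3)
    for s,px in L:
        o,d=ray(s,px);d=d/np.linalg.norm(d);M=np.eye(3)-np.outer(d,d);A+=M;b+=M@o
    return np.linalg.solve(A,b)
E
python3 - <<'E'
from h import *
S={}
for c in("side","top"):
    S[c]=robot.snapshot(c); cv2.imwrite(f"pics/{c}0.png",S[c]["frame"])
    s=S[c];print(c,np.round(-np.array(s["R"]).T@s["t"]))
for n in ["case","lid_hinge","lid_edge","flap_hinge","flap_edge","bush_mid","bearing_mid","sleeve_mid","bottle_mid"]:
    L=[]
    for c in S:
        r=robot.tip_of(c,n)
        if r: L.append((S[c],r[0]["location"]));print(n,c,np.round(r[0]["location"]),round(r[0]["confidence"],2))
    if len(L)==2: print("   ",np.round(tri(L),1))
E
```

```text
side [888.  81. 666.]
top [ 270. -308.  891.]
case side [342. 251.] 0.6
case top [283. 197.] 0.85
    [ 448.5 -265.     6.1]
lid_hinge side [300. 243.] 0.87
lid_hinge top [302. 155.] 0.81
    [ 524.5 -307.6   63.5]
lid_edge side [285. 180.] 0.91
lid_edge top [314. 115.] 0.65
    [ 538.4 -323.9  230.1]
flap_hinge side [358. 270.] 0.73
flap_hinge top [244. 167.] 0.71
    [ 499.1 -186.3   55.2]
flap_edge side [364. 239.] 0.87
flap_edge top [234. 155.] 0.91
    [ 496.6 -180.9  146.9]
bush_mid top [251. 204.] 0.75
bearing_mid side [334. 276.] 0.42
bearing_mid top [270. 165.] 0.76
    [ 514.9 -234.5   11.8]
sleeve_mid side [352. 227.] 0.67
sleeve_mid top [295. 226.] 0.73
    [ 386.6 -289.    15.1]
bottle_mid side [296. 195.] 0.62
bottle_mid top [368. 207.] 0.71
    [ 418.4 -432.9   52.1]
```

View pics/side0.png

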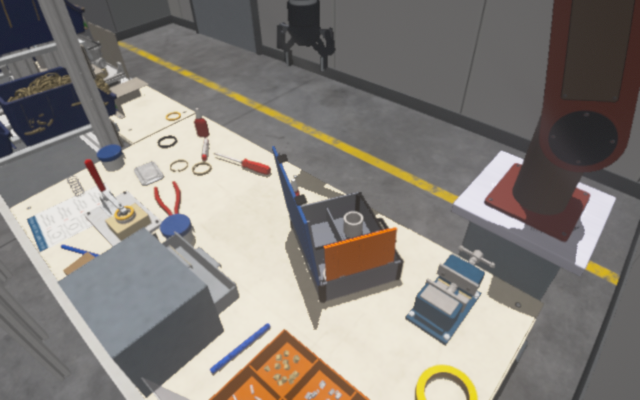

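View pics/top0.png

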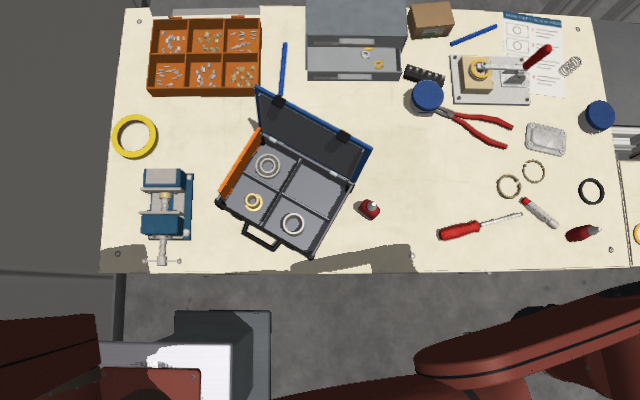

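The case is at about (283,197) in the top view, turned about -30°. The lid is near upright along (255,90)–(370,150), the flap stands at (240,160), and the bottle is clear at (368,208). Next I fit the pose and plan the moves.

```bash
cat >> h.py <<'E'
from scipy.optimize import least_squares
def case2w(C,p):
    c,s=np.cos(C[2]),np.sin(C[2]);return np.array([C[0]+c*p[0]-s*p[1],C[1]+s*p[0]+c*p[1],p[2]])
def lidp(th,r,n=6): # point on/over lid outer face
    return [85-r*np.cos(th)+n*np.sin(th),0,60+r*np.sin(th)+n*np.cos(th)]
def flapp(th,r,n=2): 
    return [0,98-r*np.cos(th)+n*np.sin(th),50+r*np.sin(th)+n*np.cos(th)]
def dps(pts,C):
    st=robot.read_state();R=Ro.from_rotvec(st["tcp_rot"]).as_matrix();p=np.array(st["eef_pos"])
    for q in pts: print(np.round(q), "->", np.round(R.T@(case2w(C,q)-p)/1000,3).tolist())
E
cat > fit.py <<'E'
from h import *
obs=[]
for c in("side","top"):
    s=robot.snapshot(c)
    for n in ["case","lid_hinge","lid_edge","flap_hinge","flap_edge"]:
        r=robot.tip_of(c,n)
        if r and r[0]["confidence"]>.4: obs.append((s,n,np.array(r[0]["location"]),c))
def model(v,n): return case2w(v,{"case":[0,0,0],"lid_hinge":[85,0,60],"flap_hinge":[0,98,50],"lid_edge":lidp(v[3],172),"flap_edge":flapp(v[4],90)}[n])
f=lambda v:np.concatenate([proj(s,model(v,n))[0]-px for s,n,px,c in obs])
r=least_squares(f,[449,-265,-.53,1.6,1.58],loss="soft_l1",x_scale=[10,10,.1,.1,.1]);print(np.round(r.x,3))
for (s,n,px,c),e in zip(obs,f(r.x).reshape(-1,2)):print(c,n,np.round(e,1))
st=robot.read_state();print(st["eef_pos"],np.round(Ro.from_rotvec(st["tcp_rot"]).as_matrix(),3).tolist())
np.save("C.npy",r.x)
E
python3 fit.py
python3 - <<'E'
from h import *
C=np.load("C.npy")
dps([[0,170,230],[0,170,115]],C)
E
```

```text
[ 450.197 -270.009   -0.52     1.655    1.543]
side case [-0.1 -0.8]
side lid_hinge [1.4 2.6]
side lid_edge [-1.1 -0.2]
side flap_hinge [-1.4  0.3]
side flap_edge [0.6 1. ]
top case [-0.6  0.5]
top lid_edge [-1.6  0.2]
top flap_hinge [1.5 0.5]
top flap_edge [ 2.2 -0.1]
[ 201.20407877 -591.73245181  231.32273986] [[0.947, 0.322, 0.0], [0.322, -0.947, -0.0], [-0.0, 0.0, -1.0]]
[  0 170 230] -> [0.467, -0.337, 0.001]
[  0 170 115] -> [0.467, -0.337, 0.116]
```

>>> send_rows(dp=[[0,0,-0.04],[0,0,-0.08],[0.03,-0.02,-0.1],[0.06,-0.043,-0.1],[0.09,-0.065,-0.1]], twist=[7,14,21,28,35], fingers=1)

```text
time: 2.02
eef_pos: [266.0, -501.3, 333.9]
tcp_rot: [3.105, -0.455, 0.004]
ft_force: [0.7, 0.0, -0.6]
finger_gap: 25.6
grasp_force: 0.0
```

Run:
```python
from h import *
C=np.load("C.npy")
dps([[0,170,330],[0,170,115]],C)
s=robot.read_state();print(s["eef_pos"],s["tcp_rot"],s["ft_force"],s["finger_gap"])
```

```text
[  0 170 330] -> [0.149, -0.44, 0.003]
[  0 170 115] -> [0.148, -0.441, 0.218]
[ 266.01727695 -501.34677599  333.85726825] [ 3.10462748 -0.45457742  0.00357224] [ 0.67706384  0.03568474 -0.63216928] 25.563734440187414
```

>>> send_rows(dp=[[0.012,-0.036,0],[0.025,-0.074,0],[0.038,-0.112,0],[0.051,-0.15,0],[0.064,-0.188,0]], twist=[4,8,11,13.5,13.5])

```text
time: 2.43
eef_pos: [380.2, -336.9, 331.5]
tcp_rot: [3.035, -0.81, 0.001]
ft_force: [0.4, -0.7, -0.2]
finger_gap: -0.2
grasp_force: 0.0
```

Run:
```python
from h import *
C=np.load("C.npy")
dps([[0,170,330],[0,170,115]],C)
s=robot.read_state();print(Ro.from_rotvec(s["tcp_rot"]).as_matrix()[:2,0],C[2])
```

```text
[  0 170 330] -> [0.027, -0.263, 0.002]
[  0 170 115] -> [0.027, -0.263, 0.217]
[ 0.86710439 -0.49812597] -0.5195014226034972
```

>>> send_rows(dp=[[0.005,-0.04,0],[0.01,-0.08,0],[0.015,-0.12,0],[0.02,-0.16,0],[0.025,-0.2,0]], twist=[0,0,0,0,0])

```text
time: 2.85
eef_pos: [501.2, -175.4, 331.7]
tcp_rot: [3.036, -0.806, 0.001]
ft_force: [1.1, -0.1, -1.4]
finger_gap: -0.0
grasp_force: 0.0
```

>>> send_rows(dp=[[0.002,-0.03,0],[0.002,-0.063,0],[0.002,-0.063,0.04],[0.002,-0.063,0.08],[0.002,-0.063,0.12]], twist=[0,0,0,0,0])

```text
time: 3.27
eef_pos: [534.2, -122.7, 210.9]
tcp_rot: [3.037, -0.803, 0.004]
ft_force: [-0.6, -0.5, -0.1]
finger_gap: 0.1
grasp_force: 0.0
```

>>> send_rows(dp=[[0,0,0.04],[0,0,0.08],[0,0,0.095],[0,0,0.095]], twist=[0,0,0,0])

```text
time: 3.6
eef_pos: [529.4, -122.0, 110.9]
tcp_rot: [-3.035, 0.805, 0.015]
ft_force: [-1.0, -1.0, -0.5]
finger_gap: 0.2
grasp_force: 0.0
```

Run:
```python
from h import *
C=np.load("C.npy")
P=[[0,98+2+15,115]]
for th in np.radians([80,70,60,50,40,30,20,10,0]):
    P.append(flapp(th,68))
dps(P,C)
print(robot.read_state()["ft_force"])
s=robot.snapshot("side");cv2.imwrite("pics/s1.png",s["frame"][140:340,200:520].repeat(2,0).repeat(2,1))
```

```text
[  0 115 115] -> [0.005, 0.053, -0.004]
[  0.  88. 117.] -> [0.005, 0.08, -0.006]
[  0.  77. 115.] -> [0.005, 0.091, -0.004]
[  0.  66. 110.] -> [0.005, 0.102, 0.001]
[  0.  56. 103.] -> [0.005, 0.112, 0.008]
[ 0. 47. 95.] -> [0.005, 0.121, 0.016]
[ 0. 40. 86.] -> [0.005, 0.128, 0.025]
[ 0. 35. 75.] -> [0.005, 0.133, 0.036]
[ 0. 31. 64.] -> [0.005, 0.136, 0.047]
[ 0. 30. 52.] -> [0.005, 0.138, 0.059]
[-1.01740984 -0.98177101 -0.53436646]
```

View pics/s1.png

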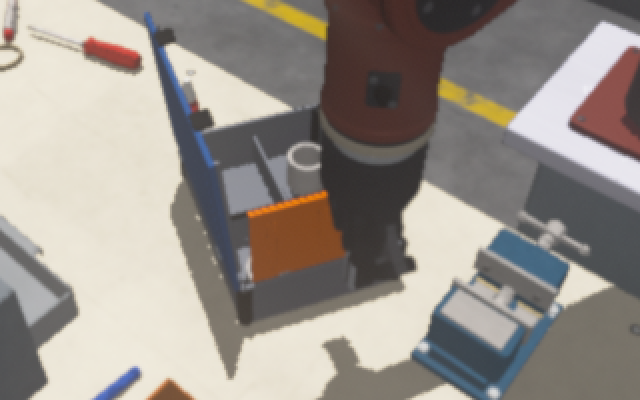

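>>> send_rows(dp=[[0.005,0.02,-0.003],[0.005,0.035,-0.004],[0.005,0.045,-0.004],[0.005,0.053,-0.004],[0.005,0.06,-0.005]], twist=[0,0,0,0,0])

```text
time: 4.07
eef_pos: [508.3, -179.1, 122.8]
tcp_rot: [3.036, -0.806, 0.004]
ft_force: [-0.8, -0.8, -0.3]
finger_gap: 0.5
grasp_force: 0.0
```

>>> send_rows(dp=[[0,0.006,0.0],[0,0.011,0],[0,0.017,0.001],[0,0.022,0.003],[0,0.027,0.006]], twist=[0,0,0,0,0])

```text
time: 4.48
eef_pos: [494.5, -201.9, 115.3]
tcp_rot: [3.037, -0.805, 0.001]
ft_force: [0.1, 0.3, 0.6]
finger_gap: -0.4
grasp_force: 0.4
```

```bash
python3 fit.py
python3 - <<'E'
from h import *
C=np.load("C.npy")
P=[]
for th in np.radians([70,60,50,40,30,20,10,0]):
    p=flapp(th,68);p[1]+=13;P.append(p)
dps(P,C)
E
```

```text
[ 448.87  -266.568   -0.562    1.629    1.149]
side case [3.7 0.7]
side lid_hinge [-0.6  4.4]
side lid_edge [-0.1  0.5]
side flap_hinge [0.3 0.2]
side flap_edge [-1.9  0.3]
top case [0.5 0.3]
top lid_hinge [ 4.1 -0.9]
top lid_edge [1.4 1.9]
top flap_hinge [-2.7  1. ]
top flap_edge [-0.6  0.4]
[ 494.58564866 -201.45253668  115.34188086] [[0.869, -0.496, 0.0], [-0.496, -0.869, -0.0], [0.0, 0.0, -1.0]]
[  0.  90. 115.] -> [-0.004, -0.01, 0.001]
[  0.  79. 110.] -> [-0.004, 0.001, 0.005]
[  0.  69. 103.] -> [-0.004, 0.01, 0.012]
[ 0. 60. 95.] -> [-0.005, 0.019, 0.02]
[ 0. 53. 86.] -> [-0.005, 0.026, 0.03]
[ 0. 48. 75.] -> [-0.005, 0.031, 0.04]
[ 0. 44. 64.] -> [-0.006, 0.035, 0.052]
[ 0. 43. 52.] -> [-0.006, 0.036, 0.063]
```

>>> send_rows(dp=[[0,0.006,0.007],[0,0.011,0.012],[0,0.016,0.017],[0,0.02,0.022],[0,0.024,0.027]], twist=[0,0,0,0,0])

```text
time: 5.5
eef_pos: [482.1, -223.0, 87.6]
tcp_rot: [-3.036, 0.806, 0.001]
ft_force: [0.5, 0.9, 0.8]
finger_gap: -0.0
grasp_force: 0.4
```

>>> send_rows(dp=[[0,0.003,0.006],[0,0.006,0.012],[0,0.008,0.018],[0,0.01,0.024],[0,0.011,0.029]], twist=[0,0,0,0,0])

```text
time: 5.92
eef_pos: [476.9, -232.1, 58.5]
tcp_rot: [-3.036, 0.806, 0.0]
ft_force: [-0.7, -0.9, 1.1]
finger_gap: -0.0
grasp_force: 0.4
```

Run:
```python
from h import *
s=robot.read_state();print(s["eef_pos"],s["ft_force"])
for c in("side","top"):
    S=robot.snapshot(c)
    r=robot.tip_of(c,"flap_edge"); print(r[:1])
    C=np.load("C.npy"); C[:3]=[449.7,-268.5,-.535]
    for th in (0,.1,.2,.4):print(th,np.round(proj(S,case2w(C,flapp(th,90)))[0]))
    cv2.imwrite(f"pics/{c}2.png",S["frame"])
```

```text
[ 476.89659531 -232.11851364   58.48339658] [-0.65165358 -0.91788377  1.11739446]
[{'location': [345.9, 231.8], 'confidence': 0.98}]
0 [343. 239.]
0.1 [343. 236.]
0.2 [343. 234.]
0.4 [344. 230.]
[{'location': [280.0, 190.6], 'confidence': 0.6}]
0 [281. 190.]
0.1 [281. 188.]
0.2 [280. 187.]
0.4 [277. 184.]
```

>>> send_rows(dp=[[0,0,0.002],[0,0,0.004],[0,0,0.006],[0,0,0.007],[0,0,0.007]], twist=[0,0,0,0,0])

```text
time: 6.53
eef_pos: [477.1, -231.8, 52.1]
tcp_rot: [-3.036, 0.805, 0.0]
ft_force: [-0.6, 0.6, -0.1]
finger_gap: -0.3
grasp_force: 0.0
```

>>> send_rows(dp=[[0,0,0.001],[0,0,0.002],[0,0,0.002]], twist=[0,0,0])

```text
time: 6.78
eef_pos: [477.2, -231.9, 51.5]
tcp_rot: [-3.036, 0.805, 0.001]
ft_force: [-4.3, 3.7, 10.8]
finger_gap: -0.1
grasp_force: 5.4
```

>>> send_rows(dp=[[0,0,-0.01],[0,0,-0.05],[0,0,-0.09],[0,0,-0.13],[0,0,-0.17]], twist=[0,0,0,0,0])

```text
time: 7.2
eef_pos: [476.7, -231.6, 222.3]
tcp_rot: [-3.036, 0.806, 0.0]
ft_force: [1.1, -0.7, -0.6]
finger_gap: -0.2
grasp_force: 0.0
```

>>> send_rows(dp=[[0,0,-0.04],[0,0,-0.08],[0,0,-0.115],[0.03,0.01,-0.12],[0.07,0.02,-0.12]], twist=[0,0,0,0,0])

```text
time: 7.62
eef_pos: [529.4, -284.4, 347.4]
tcp_rot: [3.034, -0.803, 0.015]
ft_force: [-0.0, 0.1, 0.7]
finger_gap: 0.0
grasp_force: 0.0
```

>>> send_rows(dp=[[0.04,0.01,0],[0.08,0.02,0],[0.11,0.023,0],[0.11,0.023,0]], twist=[0,0,0,0])

```text
time: 7.95
eef_pos: [614.4, -361.4, 335.4]
tcp_rot: [-3.034, 0.807, 0.006]
ft_force: [0.4, 0.6, -0.6]
finger_gap: -0.0
grasp_force: 0.0
```

```bash
sed -i 's/np.save("C.npy",r.x)//; s/1.6,1.58\]/1.6,0.0]/' fit.py; python3 fit.py
python3 - <<'E'
from h import *
C=np.array([450,-269,-.53])
P=[[180,0,190],[125,0,190]]
for th in np.radians([95,90,80,70,60,50,40,30,20,10,0]):
    p=lidp(th,140);p[0]+=11;P.append(p)
dps(P,C)
S=robot.snapshot("side");cv2.imwrite("pics/s3.png",S["frame"][140:340,200:520].repeat(2,0).repeat(2,1))
E
```

```text
[ 4.46181e+02 -2.68874e+02 -5.40000e-01  1.66500e+00 -1.70000e-02]
side case [3.6 1.3]
side lid_hinge [0.4 2.1]
side lid_edge [-1.4 -1.5]
side flap_hinge [1.3 1.5]
side flap_edge [-0.3 -0. ]
top case [1.5 3.2]
top lid_hinge [ 2.2 -0.4]
top lid_edge [-1.3  0.1]
top flap_hinge [ 1.7 -0.2]
[ 611.97129117 -358.28056206  341.1428248 ] [[0.869, -0.496, 0.001], [-0.496, -0.869, -0.001], [0.001, 0.0, -1.0]]
[180   0 190] -> [-0.005, 0.005, 0.151]
[125   0 190] -> [-0.06, 0.004, 0.151]
[114.   0. 199.] -> [-0.071, 0.004, 0.142]
[102.   0. 200.] -> [-0.083, 0.004, 0.141]
[ 78.   0. 199.] -> [-0.107, 0.004, 0.142]
[ 54.   0. 194.] -> [-0.131, 0.003, 0.147]
[ 31.   0. 184.] -> [-0.154, 0.003, 0.157]
[ 11.   0. 171.] -> [-0.174, 0.003, 0.17]
[ -7.   0. 155.] -> [-0.193, 0.003, 0.186]
[-22.   0. 135.] -> [-0.207, 0.002, 0.206]
[-34.   0. 114.] -> [-0.219, 0.002, 0.227]
[-41.   0.  90.] -> [-0.226, 0.002, 0.251]
[-44.   0.  66.] -> [-0.229, 0.002, 0.275]
```

View pics/s3.png

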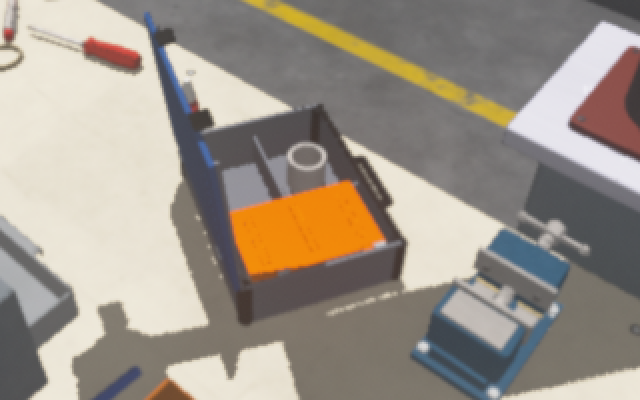

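The flap lies flat at crop (230–385, 185–275) and the lid still stands at (150–240, 15–320). Next I come down behind the lid and push it.

>>> send_rows(dp=[[-0.005,0.003,0.04],[-0.015,0.004,0.08],[-0.02,0.004,0.12],[-0.02,0.004,0.145],[-0.02,0.004,0.145]], twist=[0,0,0,0,0])

```text
time: 9.02
eef_pos: [588.9, -349.3, 186.9]
tcp_rot: [-3.032, 0.805, 0.019]
ft_force: [-0.2, 0.5, -0.8]
finger_gap: -0.0
grasp_force: 0.0
```

>>> send_rows(dp=[[-0.02,0,0],[-0.035,0,0],[-0.045,0,0],[-0.055,0,0],[-0.065,0,0]], twist=[0,0,0,0,0])

```text
time: 9.43
eef_pos: [537.6, -320.8, 198.7]
tcp_rot: [3.035, -0.805, 0.008]
ft_force: [2.2, -1.0, 1.4]
finger_gap: 0.2
grasp_force: 0.8
```

>>> send_rows(dp=[[-0.01,0,0],[-0.02,0,0],[-0.03,0,0.001],[-0.04,0,0.003],[-0.05,0,0.006]], twist=[0,0,0,0,0])

```text
time: 9.85
eef_pos: [494.5, -296.1, 193.0]
tcp_rot: [3.035, -0.805, 0.009]
ft_force: [1.9, 0.5, 1.4]
finger_gap: -0.2
grasp_force: 0.8
```

```bash
python3 fit.py
python3 - <<'E'
from h import *
C=np.array([450,-269,-.53])
P=[]
for th in np.radians([70,60,50,40,30,20,10,0]):
    p=lidp(th,140);p[0]+=11;P.append(p)
dps(P,C)
print(robot.read_state()["ft_force"])
E
```

```text
[ 4.46557e+02 -2.68924e+02 -5.71000e-01  1.24300e+00  7.10000e-02]
side case [1.  1.4]
side lid_hinge [1.5 0.2]
side lid_edge [2.1 0.3]
side flap_hinge [-0.1  0.5]
side flap_edge [-1.6 -0.2]
top case [0.1 0.5]
top lid_edge [ 1.  -0.5]
top flap_edge [ 1.9 -0.1]
[ 493.40687306 -295.4353324   189.60527963] [[0.868, -0.496, 0.001], [-0.496, -0.868, -0.001], [0.001, 0.0, -1.0]]
[ 54.   0. 194.] -> [0.003, -0.001, -0.004]
[ 31.   0. 184.] -> [-0.02, -0.001, 0.005]
[ 11.   0. 171.] -> [-0.04, -0.001, 0.018]
[ -7.   0. 155.] -> [-0.058, -0.002, 0.035]
[-22.   0. 135.] -> [-0.073, -0.002, 0.054]
[-34.   0. 114.] -> [-0.084, -0.002, 0.076]
[-41.   0.  90.] -> [-0.092, -0.002, 0.099]
[-44.   0.  66.] -> [-0.095, -0.002, 0.124]
[ 1.63571077 -0.26502097  1.21735519]
```

>>> send_rows(dp=[[-0.01,0,0.001],[-0.02,0,0.005],[-0.03,0,0.011],[-0.04,0,0.018],[-0.049,0,0.026]], twist=[0,0,0,0,0])

```text
time: 10.87
eef_pos: [450.3, -270.8, 163.5]
tcp_rot: [3.036, -0.806, 0.001]
ft_force: [0.2, -0.2, 1.6]
finger_gap: -0.2
grasp_force: 0.6
```

>>> send_rows(dp=[[-0.009,0,0.009],[-0.017,0,0.018],[-0.024,0,0.028],[-0.03,0,0.038],[-0.035,0,0.05]], twist=[0,0,0,0,0])

```text
time: 11.28
eef_pos: [419.9, -253.4, 113.1]
tcp_rot: [3.036, -0.806, 0.001]
ft_force: [-0.5, 0.1, 2.4]
finger_gap: -0.2
grasp_force: 0.6
```

>>> send_rows(dp=[[-0.004,0,0.01],[-0.007,0,0.02],[-0.009,0,0.03],[-0.01,0,0.035],[-0.01,0,0.038]], twist=[0,0,0,0,0])

```text
time: 11.7
eef_pos: [410.7, -248.0, 74.0]
tcp_rot: [-3.036, 0.805, 0.003]
ft_force: [-1.1, 0.5, 0.6]
finger_gap: -0.1
grasp_force: 0.4
```

```bash
python3 fit.py
python3 - <<'E'
from h import *
C=np.array([450,-269,-.53])
dps([[-44,0,66]],C)
S=robot.snapshot("side");cv2.imwrite("pics/s4.png",S["frame"][140:340,200:520].repeat(2,0).repeat(2,1))
E
```

```text
[ 4.50623e+02 -2.66757e+02 -5.20000e-01  4.80000e-02  0.00000e+00]
side case [1.  0.6]
side lid_hinge [0.6 2.3]
side lid_edge [0.2 0. ]
side flap_hinge [ 0.2 -0.3]
top case [ 1.2 -1. ]
top lid_hinge [3.1 0.4]
[ 411.40848531 -248.56316302   75.48425233] [[0.868, -0.496, 0.0], [-0.496, -0.868, -0.0], [0.0, 0.0, -1.0]]
[-44   0  66] -> [-0.0, -0.002, 0.009]
```

View pics/s4.png

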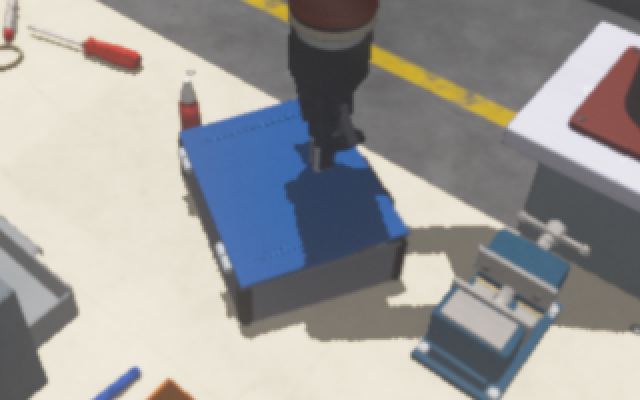

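The lid is nearly down, with the fingertip at crop (322,165) and the front corner at (405,235). I press the last few mm.

>>> send_rows(dp=[[0,0,0.003],[0,0,0.005],[0,0,0.007],[0,0,0.009],[0,0,0.009]], twist=[0,0,0,0,0])

```text
time: 12.77
eef_pos: [411.2, -248.4, 65.9]
tcp_rot: [-3.036, 0.806, 0.001]
ft_force: [-0.1, 0.7, 0.4]
finger_gap: 0.2
grasp_force: 0.0
```

>>> send_rows(dp=[[0,0,0.001],[0,0,0.002],[0,0,0.002]], twist=[0,0,0])

```text
time: 13.02
eef_pos: [411.2, -248.4, 65.1]
tcp_rot: [-3.036, 0.805, 0.001]
ft_force: [-3.6, 2.5, 10.4]
finger_gap: 0.2
grasp_force: 4.9
```

>>> send_rows(dp=[[0,0,-0.01],[0,0,-0.04],[0,0,-0.08],[0,0,-0.12],[0,0,-0.16]], twist=[0,0,0,0,0])

```text
time: 13.43
eef_pos: [410.8, -248.0, 226.1]
tcp_rot: [-3.036, 0.806, 0.001]
ft_force: [1.5, 0.6, 0.9]
finger_gap: 0.0
grasp_force: 0.0
```

>>> send_rows(dp=[[0,0,-0.04],[0,0,-0.06],[0,0,-0.06],[0,0,-0.06]], twist=[0,0,0,0])

```text
time: 13.77
eef_pos: [411.9, -248.9, 286.1]
tcp_rot: [3.035, -0.805, 0.005]
ft_force: [-0.1, 0.3, -0.7]
finger_gap: -0.0
grasp_force: 0.0
```

```bash
sed -i 's/1.6,0.0\]/0.0,0.0]/' fit.py; python3 fit.py
python3 - <<'E'
from h import *
S=robot.snapshot("side");cv2.imwrite("pics/s5.png",S["frame"][140:340,200:520].repeat(2,0).repeat(2,1))
E
```

```text
[ 4.45831e+02 -2.71034e+02 -5.22000e-01  3.40000e-02  0.00000e+00]
side case [1.4 2.9]
side lid_hinge [2.  1.8]
side lid_edge [-1.2  0.1]
top case [2.8 4.5]
top lid_hinge [ 1.9 -0.2]
top lid_edge [-0.3 -0.4]
[ 411.25771219 -248.46837021  284.0692669 ] [[0.868, -0.496, -0.0], [-0.496, -0.868, 0.0], [-0.0, -0.0, -1.0]]
```

View pics/s5.png

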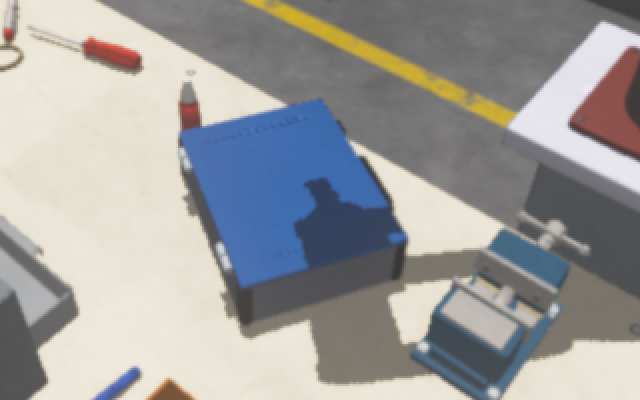

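The lid lies level and shut at crop (180–405, 100–285). The bottle at (188,105) hasn't moved and the arm is clear. I hand the job in.

```bash
python3 -c "
from rig import robot
print(robot.close_job())"
```

```text
the job is handed in; nothing more can be done
None
```

The job is handed in at about 14 s: the flap was pushed flat first, then the lid was pushed shut over it. Both were pressed to about 10 N against their stops, the bottle did not move, and the arm ended clear of everything.

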